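# Hold the pastry crimper on its gap mark

### The arm

A 6-joint arm with a two-finger parallel gripper is mounted at the origin on the work surface. World frame = base frame: x ahead of the robot, y to its left, z up, the work surface at z = 0. Lengths are in m, angles in rad, forces in N, time in s.
With the tool pointing down it reaches from about 0.375 to 0.9 m from the base axis. Payload 3.1 kg.
Tool frame: the origin (TCP) lies on the centre line of the jaws, within the pads' length; the fingertips stand 22 mm ahead of it and the grasp point (between the pads) lies 3 mm ahead of it; z points along the fingers, y is the line along which they close (so a half turn about z gives the same grasp; the last joint's range is limited). The gripper opens to 85 mm and grips with 20 to 120 N. Pads are 22 mm wide; open, the fingers measure 114 mm over their backs; the gripper's body (76 mm by 85 mm) begins 54 mm behind the grasp point. The pads swing forward as they close: fully open they stand 13 mm farther back than shut.
Start: joints at [-1.389, 0.527, 1.433, -0, 1.181, -0.178], TCP at [0.221, -0.585, 0.253] pointing down, gripper open.
Joint ranges: [-3.08, 3.08], [-0.75, 2.2], [0.22, 2.44], [-1.43, 4.57], [0, 2.65], [-2.85, 2.85]. Speed limits (rad/s): [2.79, 2.79, 3.14, 3.14, 3.14, 3.14].

### API

Orientations are given as a unit quaternion [x, y, z, w].
In Python, from station import sense, eyes, job gives the robot as it stands.
- The arm moves only by the shell command python3 -m pendant 'ROWS' [FORCE]. ROWS is a JSON list of rows, 1 to 20 of them, each of 5 numbers: dx, dy, dz in m, then a turn about the tool's z in rad, then the opening from 0.0 (shut) to 1.0 (fully open); each row is the pose to reach, as a shift and turn from the pose commanded when the command began, along the tool's axes at that moment; what a row does not reach only later rows make up. A row lasts 1/10 s, in which the tool goes at most 0.05 m and 0.15 rad, less where a joint would pass 70% of its speed; a pose out of reach is approached as far as the arm can. The fingers move at their own pace and stop on an object; FORCE is the grip in N (left out, the last holds). Time passes only in rows, so rows that do not move let the fingers close. It prints the time, the measured TCP pose, the force, the opening and the grip force at its end. Input that does not fit is refused with a message, and nothing moves.
- sense(): the state, without advancing time (a new reading comes with each control period).
- eyes.snapshot(name): name is "scene" or "side" or "wrist"; returns a dict with "pixels" (400x640x3 uint8, red, green, blue), "range_z" (400x640 float32, m along the optical axis (not along the pixel's ray), 0 where there is no reading), "fov_y" (degrees; the focal length in pixels is half the picture's height over the tangent of half this angle, whatever the lens; pixels are square), "cx", "cy" (the principal point, pixels), "R" (3x3) and "t" (3): a world point X has camera coordinates R X + t; the wrist camera has in their place "hand_eye" (4x4, takes a point from camera to tool coordinates, whose origin is the TCP and whose axes are the flange's). Camera axes: x right, y down, z forward; pixel columns grow to the right and rows downward; lengths in m; the calibration is good to about 2 mm. A picture is of the moment at which its call begins: read the wrist's pose just before it.
- job.sign_off(): hands the job in; it is judged then, once.
The state is a dict: "t": time; "q": joint angles; "qd": joint speeds; "tau": joint torques, N m; "tcp_pos": TCP position; "tool_rot": TCP orientation; "force": force on the tool from outside, world axes, zero at the start; "ft_torque": the same for the moment, N m; "finger_gap": opening from 0.0 (shut) to 1.0 (fully open); "gripper_force": force on a finger pad.
Only numpy, scipy, OpenCV 4.12 (cv2) and the standard library are available. Lean on these libraries where they do the work, as an engineer would, in place of code of your own. Each camera call takes 0.05 s, during which the arm holds its last target. There are 200 camera calls.

### The job

Pick up the sprung pastry crimper (the tweezers with a guide pin through its arms), hold it level in the clear about 10 cm above the middle of the marble slab, and squeeze it until the dark groove in the pin comes level with the outside of the arm the pin slides through, which sets the jaws 14 mm apart. Finish holding it there, gap steady, so that I can slip a keeper ring over the jaws; do not let go or put it down, never let the jaws close up on each other, and leave everything else on the bench and slab where it is.

Things in the scene. Friction and masses are not known exactly. Their poses are not given: they have to be found in the camera images.
- crimper: Pastry crimper: sprung steel tweezers lying on edge, 150 mm long, strip 16 mm high, 85 g, U bend at its -x end, jaws at its +x end; the only tool with a guide pin through it. Origin: on its underside midway between the two thumb plates, nearly its centre of mass; x to the jaws, y across the arms, z up. The arms hinge at the U bend, 75 mm behind the origin, and swing alike.
- grip (a point): Midway between the thumb plates, 8 mm above the crimper's underside; squeeze here along the crimper's y. Plates: 25 mm long, 16 mm high, outer faces convex (29 mm radius). Over the plates: 48.7 mm free, 33.8 mm on the mark (jaws 14 mm apart). Spring: about 3 N when the plates start to move, 8 N on the mark; it opens again by itself.
- pin_groove (a point): Centre of the dark groove, 3 mm wide, round the guide pin. The pin is 4 mm thick, 35 mm ahead of the grip, 8 mm above the underside, fixed in the -y arm and sliding out through the +y arm: 5 mm proud when free, 28 mm on the mark. Free, the groove lies between the arms; on the mark it is level with the +y arm's outer face.
- crimper_left (a joint): Angle (rad) by which the crimper's +y arm is squeezed in from free; the -y arm swings equally. 0 is free, 0.0968 is on the mark (groove centre level with the arm's outer face), 0.144 nearly shut. Jaw gap = 270 mm x sin(0.1487 - angle); 10 mm less gap is 5.7 mm less over the thumb plates.
- jaw_left (a point): Point of the +y jaw's teeth, half way up (60 mm ahead of the crimper's origin, 8 mm above its underside). The jaw gap is the distance between jaw_left and jaw_right.
- jaw_right (a point): Point of the -y jaw's teeth, likewise.
- slab: Marble pastry slab lying on the bench, fixed, 300 mm (its x) by 360 mm (its y), 18 mm thick. Origin: centre of its underside, z up.
- ring_dish: Bystander: small white dish of grey keeper rings near one corner of the slab, 84 mm across, 16 mm high. Origin under its centre.
- tart_tin: Bystander: fluted steel tart tin near another corner of the slab, 110 mm across, 26 mm high. Origin under its centre.
- bread_tongs: Bystander: larger plain steel bread tongs without a pin, 240 mm long along x, about 60 mm wide, 34 mm high, lying beside the crimper. Origin on the underside near mid-length.
- brush: Bystander: pastry brush, 200 mm long along x. Origin under its middle.
- shaker: Bystander: steel flour shaker, 68 mm across, 105 mm high, standing. Origin under its centre.
- bowl: Bystander: white bowl, 100 mm across, 45 mm high. Origin under its centre.
- cutter: Bystander: plain ring-shaped steel pastry cutter near a third corner of the slab, 62 mm across, 40 mm high. Origin under its centre.

How it is judged:
At the end, for the whole second after the job is handed in: Held by the fingers alone, the crimper is at rest, level within 17 degrees, 50 to 170 mm above the slab's top, its origin within 90 mm of the slab's centre, jaws 14 mm apart within 2.5 mm and steady for the last second; every bystander within 30 mm of its start (distance between jaw_left and jaw_right between 0.0115 and 0.0165 m and horizontal distance between crimper and slab below 0.09 m and z of crimper in the frame of slab between 0.068 and 0.188 m and angle between crimper's own z axis and vertical below 0.3 rad and contact force between the fingers and crimper above 1 N and contact force between crimper and slab below 0.05 N and linear speed of crimper below 0.02 m/s and velocity of joint crimper_left between -0.05 and 0.05 rad/s and distance of each of ring_dish, tart_tin, bread_tongs, brush, shaker, bowl, cutter from where it was at the start of the episode below 0.03 m); the arm keeps its last pose, push and grip.
It fails at once if the jaws were squeezed shut (gap under 4 mm) (distance between jaw_left and jaw_right below 0.004 m).
It fails at once if something else on the bench or slab was moved (over 30 mm) (distance of any of ring_dish, tart_tin, bread_tongs, brush, shaker, bowl, cutter from where it was at the start of the episode above 0.03 m).
It also fails if it takes over 48 s, if anything falls off the work surface, if the arm or the gripper's body presses on something with over 40 N, if the wrist force passes 120 N, or if a joint passes its speed limit or range.

## Working session

There is one attempt and no reset: what is moved stays moved. The work goes in short steps, Python scripts to look and compute and a shell command to move; the robot and the scene stay as the last step left them, time stands still between calls to the robot, and variables do not carry over. Pictures are saved under pics/ and viewed, at most 10 in all, crops included, and the job is handed in when it is done.

```bash
mkdir -p pics; ls; cat > h.py <<'E'
import numpy as np, cv2
from station import sense, eyes, job
from scipy.spatial.transform import Rotation as Ro
def snap(n,f):
    s=sense(); d=eyes.snapshot(n); cv2.imwrite(f'pics/{f}.png',d['pixels'][:,:,::-1])
    if n=='wrist':
        T=np.eye(4);T[:3,:3]=Ro.from_quat(s['tool_rot']).as_matrix();T[:3,3]=s['tcp_pos']
        M=T@d['hand_eye']; R=M[:3,:3].T; t=-R@M[:3,3]
    else: R,t=d['R'],d['t']
    np.savez(f'pics/{f}.npz',p=d['pixels'],z=d['range_z'],R=R,t=t,c=[d['cx'],d['cy'],200/np.tan(np.radians(d['fov_y']/2))])
def pt(f,u,v,plane=None):
    a=np.load(f'pics/{f}.npz'); cx,cy,F=a['c']; r=np.array([(u-cx)/F,(v-cy)/F,1]); o=-a['R'].T@a['t']; w=a['R'].T@r
    if plane is None: return o+w*a['z'][int(round(v)),int(round(u))]
    return o+w*(plane-o[2])/w[2]
def px(f,X):
    a=np.load(f'pics/{f}.npz'); cx,cy,F=a['c']; c=a['R']@np.array(X)+a['t']; return c[0]/c[2]*F+cx,c[1]/c[2]*F+cy
E
python3 - <<'E'
from h import *
snap('scene','s0');snap('side','d0');snap('wrist','w0')
print(sense())
E
```

```text
pics
{'t': 0.15, 'q': array([-1.38848913e+00,  5.28284207e-01,  1.43358914e+00, -5.10339746e-06,
        1.18139188e+00, -1.78514020e-01]), 'qd': array([ 0.00025716, -0.0015859 , -0.00264171,  0.00023008, -0.00036905,
       -0.00282953]), 'tau': array([-1.95947212e-05, -4.42745876e+01, -1.78275096e+01, -2.72784400e-04,
        5.63994210e-03,  9.52469463e-06]), 'tcp_pos': array([ 0.2205777 , -0.58424801,  0.25254497]), 'tool_rot': array([ 9.83769581e-01,  1.79434425e-01, -3.94594427e-06, -8.36281968e-04]), 'force': array([-0.04186585, -0.15815213, -0.11600653]), 'ft_torque': array([-0.02996499, -0.02939407, -0.01717461]), 'gripper_force': 0.0, 'finger_gap': 1.0031523421135273}
```

View pics/s0.png

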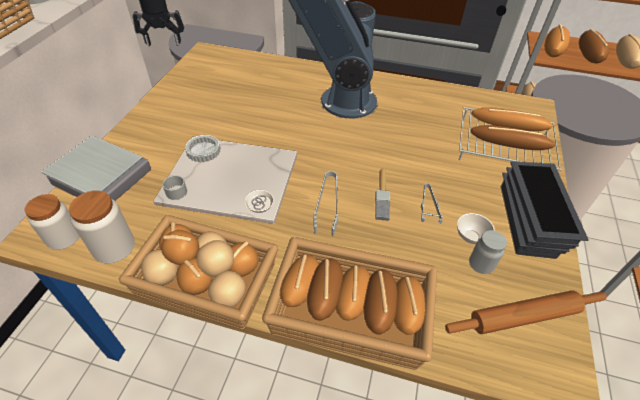

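The scene view shows the slab around (228,180), the bread tongs at (327,200), the brush at (382,195), and the crimper at about (430,203), with the bowl and shaker to its right. I'll enlarge the crimper and slab.

```bash
python3 - <<'E'
from h import *
im=cv2.imread('pics/s0.png')
a=cv2.resize(im[175:235,395:475],(800,600),interpolation=cv2.INTER_CUBIC)
cv2.imwrite('pics/c0.png',a)
for n,u,v in [('slabA',195,138),('B',297,151),('C',275,220),('D',155,204)]: print(n,pt('s0',u,v,.018))
for n,u,v in [('bend?',424,186),('tip?',440,220),('tongs',327,175),('bowl',475,228),('shaker',489,240),('brush',382,200)]: print(n,pt('s0',u,v,.012),pt('s0',u,v))
E
```

```text
slabA [ 0.38305725 -0.43596146  0.018     ]
B [ 0.34604685 -0.09100907  0.018     ]
C [ 0.64128488 -0.06121348  0.018     ]
D [ 0.68413294 -0.41005718  0.018     ]
bend? [0.37991418 0.32410188 0.012     ] [0.38482849 0.32368928 0.0166932 ]
tip? [0.50241628 0.38251634 0.012     ] [0.49911146 0.38306334 0.00838487]
tongs [0.41950749 0.02976122 0.012     ] [0.41381448 0.02844858 0.00633049]
bowl [0.50362319 0.47885764 0.012     ] [0.50497902 0.47847761 0.01348527]
shaker [0.53573154 0.51696157 0.012     ] [0.61780771 0.4891776  0.10547983]
brush [0.47408066 0.21172888 0.012     ] [0.47861663 0.21189229 0.01680038]
```

View pics/c0.png

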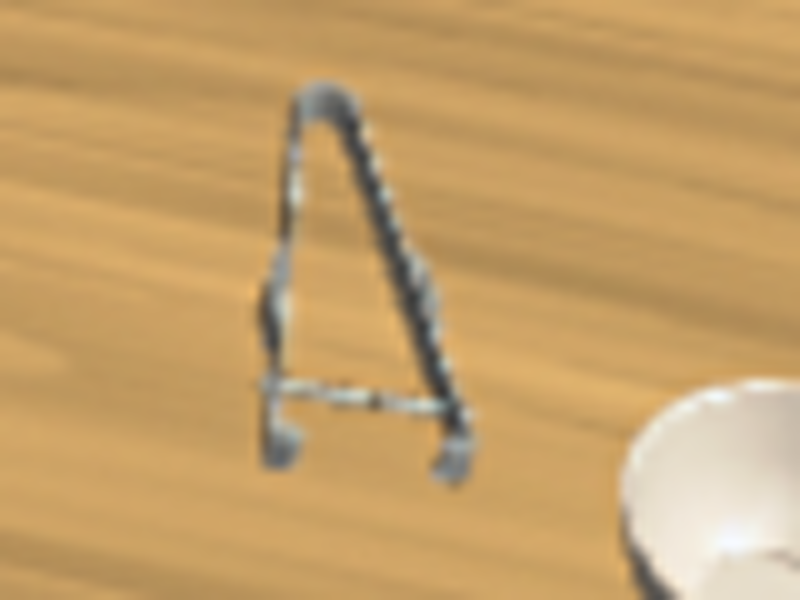

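Enlarged, the U bend is at about (427.5,184.5), the plates at about (422,206) and (437.5,203.5), the jaws at about (423,220) and (440.5,221.5), and the pin crosses at crop row ~395. I'll work out a coarse pose and move the wrist camera over it.

```bash
python3 - <<'E'
from h import *
P={n:pt('s0',u,v,.012) for n,u,v in [('bend',427.5,184.5),('pl',422,205),('pr',437.5,203.5),('jl',423,220),('jr',440.5,221.5)]}
for k in P: print(k,P[k])
b=P['bend'];j=(P['jl']+P['jr'])/2; d=(j-b)[:2]; yaw=np.arctan2(d[1],d[0]); L=np.hypot(*d); d/=L
g=(P['pl']+P['pr'])/2; print('L',L,'yaw',yaw,g, b[:2]+d*.075)
s=sense(); R=Ro.from_quat(s['tool_rot']).as_matrix(); print(R)
print('tool y ang',np.arctan2(R[1,1],R[0,1]))
d=eyes.snapshot('wrist'); print(d['hand_eye'],d['fov_y'])
E
```

```text
bend [0.37034525 0.33365126 0.012     ]
pl [0.45980337 0.32709299 0.012     ]
pr [0.44068286 0.37003631 0.012     ]
jl [0.51633884 0.33629465 0.012     ]
jr [0.50759879 0.38434889 0.012     ]
L 0.1441129788264643 yaw 0.18613973648613555 [0.45024312 0.34856465 0.012     ] [0.4440497  0.34753126]
[[ 9.35606574e-01  3.53044251e-01 -3.07879348e-04]
 [ 3.53044264e-01 -9.35605176e-01  1.64400145e-03]
 [ 2.92351748e-04 -1.64683360e-03 -9.99998601e-01]]
tool y ang -1.2099729281931109
[[ 6.43575731e-04 -9.50757334e-01 -3.09935604e-01  7.95807248e-02]
 [ 9.99999608e-01  8.00425614e-04 -3.78901431e-04 -7.70363090e-04]
 [ 6.08323710e-04 -3.09935239e-01  9.50757476e-01 -1.20427790e-01]
 [ 0.00000000e+00  0.00000000e+00  0.00000000e+00  1.00000000e+00]] 70.61747369649832
```

```bash
r='' ; python3 -m pendant '[[0.22, -0.18, 0, 0, 1], [0.43, -0.355, 0, 0, 1], [0.43, -0.355, 0, 0, 1], [0.43, -0.355, 0, 0, 1], [0.43, -0.355, 0, 0, 1], [0.43, -0.355, 0, 0, 1], [0.43, -0.355, 0, 0, 1], [0.43, -0.355, 0, 0, 1], [0.43, -0.355, 0, 0, 1], [0.43, -0.355, 0, 0, 1], [0.43, -0.355, 0, 0, 1], [0.43, -0.355, 0, 0, 1], [0.534, -0.792, 0, 0.175, 1], [0.534, -0.792, 0, 0.175, 1], [0.534, -0.792, 0, 0.175, 1], [0.534, -0.792, 0, 0.175, 1], [0.534, -0.792, 0, 0.175, 1], [0.534, -0.792, 0, 0.175, 1], [0.534, -0.792, 0, 0.175, 1], [0.534, -0.792, 0, 0.175, 1]]'
```

```text
t: 2.2
tcp_pos: [0.4472, 0.2931, 0.2533]
tool_rot: [0.996, 0.092, 0.0, 0.0]
force: [0.8, -0.4, -0.4]
finger_gap: 1.001
gripper_force: 0.0
```

```bash
python3 -m pendant '[[0.01, -0.05, 0.05, 0, 1], [0.01, -0.05, 0.05, 0, 1], [0.01, -0.05, 0.05, 0, 1], [0.01, -0.05, 0.05, 0, 1]]' ; python3 - <<'E'
from h import *
snap('wrist','w1'); cv2.imwrite('pics/w1b.png',cv2.resize(cv2.imread('pics/w1.png'),(800,500)))
E
```

```text
t: 2.6
tcp_pos: [0.4482, 0.3421, 0.2031]
tool_rot: [0.996, 0.093, -0.0, 0.001]
force: [0.3, -0.7, 0.2]
finger_gap: 0.999
gripper_force: 0.0
```

View pics/w1b.png

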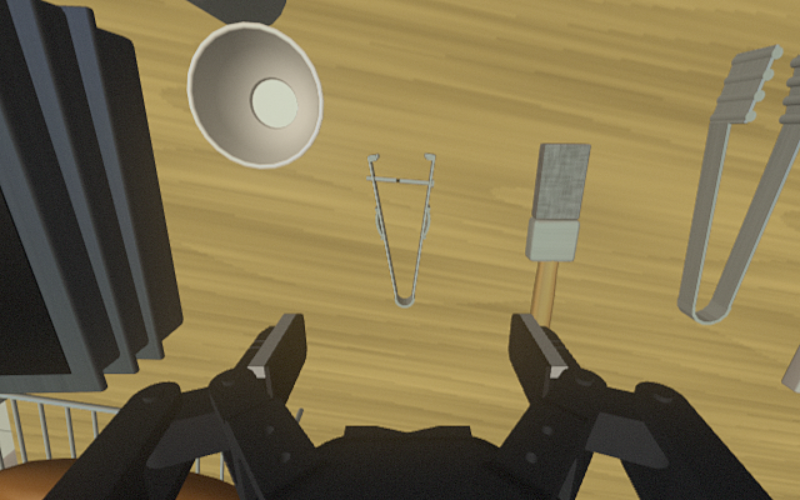

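The wrist view shows the crimper with its bend at (403,303), jaws at (373,156) and (431,156), and the pin sticking out to the left (world +y) at (367,179). I'll enlarge it for accuracy.

```bash
python3 - <<'E'
from h import *
im=cv2.imread('pics/w1.png'); cv2.imwrite('pics/w1c.png',cv2.resize(im[115:251,275:375],None,fx=4.4,fy=4.4,interpolation=cv2.INTER_CUBIC))
E
```

```text
(no output)
```

View pics/w1c.png

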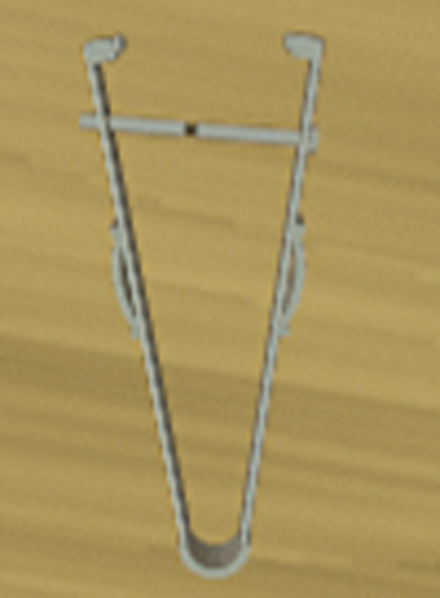

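The crop shows the bend's outer end at (213,575), plate apexes at (112,277) and (303,270), and jaw tips at (122,43) and (287,41), with the groove at (190,130).

```bash
python3 - <<'E'
from h import *
q=lambda u,v,z=.016: pt('w1',275+u/4.4,115+v/4.4,z)
b=q(213,575);pl=q(112,277);pr=q(303,270);jl=q(122,43);jr=q(287,41);a1=q(95,60);a2=q(318,60)
print(b,pl,pr,jl,jr)
print('plates',np.linalg.norm(pl-pr),'jaws',np.linalg.norm(jl-jr))
for e in [(jl+jr)/2,(a1+a2)/2,(pl+pr)/2]:
    d=(e-b)[:2]; print('yaw',np.arctan2(d[1],d[0]),np.hypot(*d))
dd=(pl-pr)[:2]; print('yaw from plates',np.arctan2(-dd[0],dd[1]))
g=(pl+pr)/2; print('g',g)
print('pin',q(82,122,.01),q(315,140,.01),'groove',q(190,130,.01))
s=sense(); R=Ro.from_quat(s['tool_rot']).as_matrix(); print('tool x yaw',np.arctan2(R[1,0],R[0,0]), 'tool dxyz', R.T@(np.array([g[0],g[1],.008])-s['tcp_pos']))
E
```

```text
[0.36690452 0.33028755 0.016     ] [0.44518989 0.37101261 0.016     ] [0.45599473 0.32361897 0.016     ] [0.50269612 0.37779441 0.016     ] [0.51050048 0.33896678 0.016     ]
plates 0.048609689699687715 jaws 0.03960420032907037
yaw 0.198457304736005 0.14249059900640057
yaw 0.1954339691745089 0.1382784186474135
yaw 0.20073309032616252 0.08540261407157412
yaw from plates 0.22414983788129134
g [0.45059231 0.34731579 0.016     ]
pin [0.481509   0.38492138 0.01      ] [0.48792808 0.32686278 0.01      ] groove [0.48456083 0.35809091 0.01      ]
tool x yaw 0.1850061570999697 tool dxyz [ 0.00282851 -0.0051264   0.19587333]
```

```bash
python3 -m pendant '[[0.003, -0.005, 0.05, -0.015, 0.72], [0.003, -0.005, 0.1, -0.015, 0.72], [0.003, -0.005, 0.12, -0.015, 0.72], [0.003, -0.005, 0.12, -0.015, 0.72], [0.003, -0.005, 0.12, -0.015, 0.72], [0.003, -0.005, 0.12, -0.015, 0.72]]' 20; python3 - <<'E'
from h import *
snap('wrist','w2');snap('side','d2'); im=cv2.imread('pics/w2.png'); cv2.imwrite('pics/w2b.png',cv2.resize(im[100:400,120:520],(800,600)))
E
```

```text
t: 3.25
tcp_pos: [0.452, 0.3485, 0.0856]
tool_rot: [0.995, 0.1, 0.002, -0.001]
force: [0.3, 0.6, 0.9]
finger_gap: 0.722
gripper_force: 0.0
```

View pics/w2b.png

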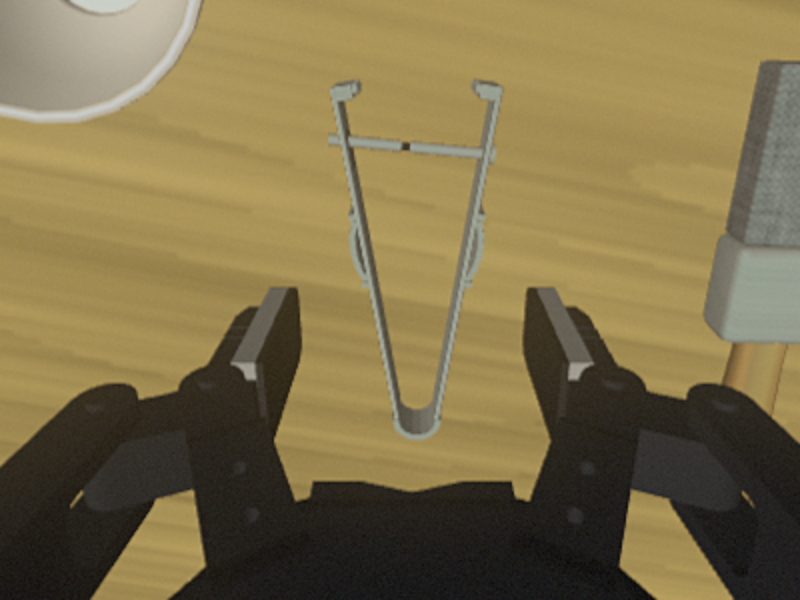

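The view shows the pads straddling the crimper line, with tips at (298,290) and (527,290). The plate apexes are at (351,252) and (483,250), and the bend is at (417,437).

```bash
python3 - <<'E'
from h import *
s=sense(); R=Ro.from_quat(s['tool_rot']).as_matrix(); T=lambda X: R.T@(X-s['tcp_pos'])
q=lambda u,v,z=None: pt('w2',120+u/2,100+v/2,z)
for u,v in [(277,294),(285,296),(293,294),(533,294),(545,294),(250,355),(575,355)]: print((u,v),T(q(u,v)))
b=q(417,437,.016);pl=q(351,252,.016);pr=q(483,250,.016);jl=q(358,86,.016);jr=q(475,85,.016);
g=(pl+pr)/2; d=(g-b)[:2]; d2=((jl+jr)/2-b)[:2]
print(np.linalg.norm(pl-pr),np.linalg.norm(jl-jr),g,np.hypot(*d),np.arctan2(d[1],d[0]),np.arctan2(d2[1],d2[0]),np.hypot(*d2))
print('tool yaw',np.arctan2(R[1,0],R[0,0]),T(np.array([g[0],g[1],.008])), s['tcp_pos'])
E
```

```text
(277, 294) [ 0.01149898 -0.03475136  0.00835899]
(285, 296) [ 0.01137344 -0.03254633  0.00753119]
(293, 294) [ 0.00993573 -0.03136917  0.01131311]
(533, 294) [0.01189452 0.03025129 0.00765711]
(545, 294) [0.01200325 0.03323517 0.00745386]
(250, 355) [ 0.01166332 -0.03422462 -0.01876896]
(575, 355) [ 0.0116858   0.03364084 -0.01875754]
0.0482576722383924 0.03898210961064444 [0.44882044 0.34673477 0.016     ] 0.08277030103311914 0.20366600389747305 0.20466291221223396 0.1425644584271883
tool yaw 0.20032176643813435 [-0.00335136  0.00147179  0.07745288] [0.45151789 0.34870045 0.08546745]
```

```bash
python3 -m pendant '[[-0.002, 0.0013, 0.03, 0, 0.72], [-0.002, 0.0013, 0.055, 0, 0.72], [-0.002, 0.0013, 0.0615, 0, 0.72], [-0.002, 0.0013, 0.0615, 0, 0.72], [-0.002, 0.0013, 0.0615, 0, 0.65], [-0.002, 0.0013, 0.0615, 0, 0.6], [-0.002, 0.0013, 0.0615, 0, 0.57], [-0.002, 0.0013, 0.0615, 0, 0.55], [-0.002, 0.0013, 0.0615, 0, 0.53], [-0.002, 0.0013, 0.0615, 0, 0.51], [-0.002, 0.0013, 0.0615, 0, 0.49], [-0.002, 0.0013, 0.0615, 0, 0.49], [-0.002, 0.0013, 0.0615, 0, 0.49]]' 20; python3 - <<'E'
from h import *
snap('wrist','w3'); im=cv2.imread('pics/w3.png'); cv2.imwrite('pics/w3b.png',cv2.resize(im[100:400,120:520],(800,600)))
E
```

```text
t: 4.65
tcp_pos: [0.4497, 0.3473, 0.0237]
tool_rot: [0.995, 0.1, 0.002, -0.001]
force: [-0.6, -0.5, 7.7]
finger_gap: 0.494
gripper_force: 7.7
```

View pics/w3b.png

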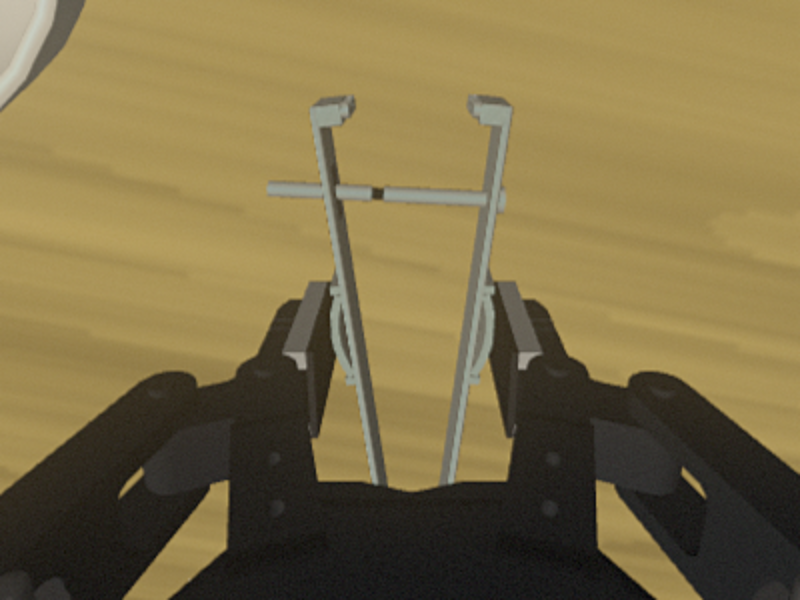

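The pads hold the plates evenly and centred; the pin is now out to (268,188) and the groove (377,194) is still inside the +y arm at (330,190). Next I'll squeeze a little more while lifting.

```bash
python3 -m pendant '[[0, 0, -0.001, 0, 0.475], [0, 0, -0.002, 0, 0.46], [0, 0, -0.003, 0, 0.45], [0, 0, -0.006, 0, 0.44], [0, 0, -0.015, 0, 0.44], [0, 0, -0.03, 0, 0.44], [0, 0, -0.055, 0, 0.44], [0, 0, -0.09, 0, 0.44], [0, 0, -0.125, 0, 0.44], [0, 0, -0.15, 0, 0.44], [0, 0, -0.16, 0, 0.44], [0, 0, -0.16, 0, 0.44]]' ; python3 - <<'E'
from h import *
snap('wrist','w4'); im=cv2.imread('pics/w4.png'); cv2.imwrite('pics/w4b.png',cv2.resize(im[100:400,120:520],(800,600)))
s=sense(); R=Ro.from_quat(s['tool_rot']).as_matrix()
A=[pt('s0',*p,.018) for p in [(195,138),(297,151),(275,220),(155,204)]]; c=np.mean(A,0);print('slab',c)
print(R.T@(np.array([c[0],c[1],.14])-s['tcp_pos']))
print(R.T@(np.array([.50,.05,.18])-s['tcp_pos']))
E
```

```text
t: 5.9
tcp_pos: [0.4491, 0.3472, 0.184]
tool_rot: [0.995, 0.1, 0.002, -0.001]
force: [0.1, -0.1, -0.8]
finger_gap: 0.443
gripper_force: 6.6
slab [ 0.51363048 -0.2495603   0.018     ]
[-0.05490667  0.59727649  0.04215949]
[-0.00848063  0.30100565  0.00228005]
```

View pics/w4b.png

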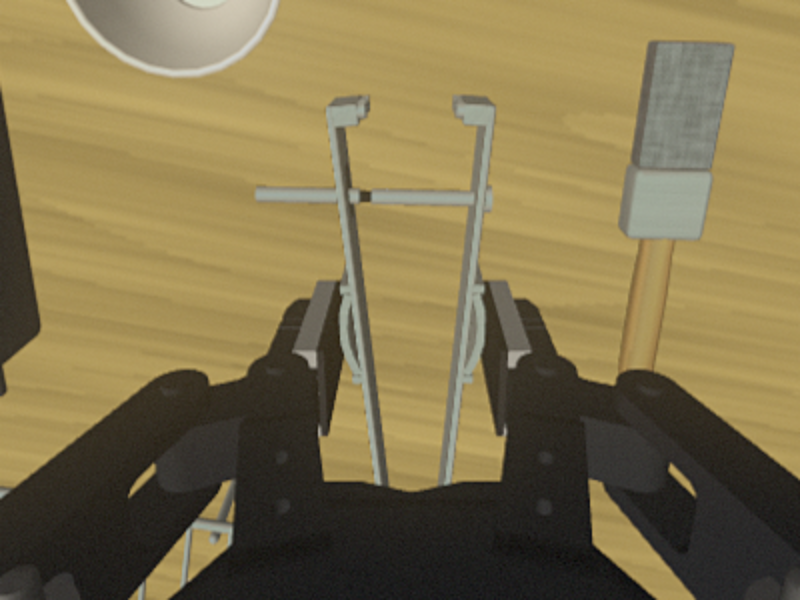

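Held and level; the groove (365,196) is nearly at the +y arm (345,196). Now I'll carry it to the slab.

```bash
python3 -m pendant '[[-0.001, 0.01, 0, 0, 0.44], [-0.003, 0.03, 0, 0, 0.44], [-0.006, 0.065, 0, 0, 0.44], [-0.01, 0.1, 0, 0, 0.44], [-0.013, 0.14, 0, 0, 0.44], [-0.017, 0.18, 0, 0, 0.44], [-0.02, 0.22, 0, 0, 0.44], [-0.024, 0.26, 0, 0, 0.44], [-0.028, 0.3, 0, 0, 0.44], [-0.031, 0.34, 0, 0, 0.44], [-0.035, 0.38, 0, 0, 0.44], [-0.038, 0.42, 0, 0, 0.44], [-0.042, 0.46, 0.005, 0, 0.44], [-0.046, 0.5, 0.01, 0, 0.44], [-0.05, 0.54, 0.02, 0, 0.44], [-0.053, 0.57, 0.03, 0, 0.44], [-0.055, 0.59, 0.037, 0, 0.44], [-0.055, 0.597, 0.042, 0, 0.43], [-0.055, 0.597, 0.042, 0, 0.42], [-0.055, 0.597, 0.042, 0, 0.41]]'; python3 -m pendant '[[0, 0, 0, 0, 0.405], [0, 0, 0, 0, 0.4], [0, 0, 0, 0, 0.4], [0, 0, 0, 0, 0.4], [0, 0, 0, 0, 0.4]]'; python3 - <<'E'
from h import *
snap('wrist','w5'); im=cv2.imread('pics/w5.png'); cv2.imwrite('pics/w5b.png',cv2.resize(im[130:300,210:410],None,fx=3.5,fy=3.5,interpolation=cv2.INTER_CUBIC))
snap('scene','s5')
E
```

```text
t: 7.95
tcp_pos: [0.5129, -0.2476, 0.1394]
tool_rot: [0.995, 0.101, -0.001, -0.001]
force: [-0.1, 0.5, -0.4]
finger_gap: 0.412
gripper_force: 7.4
t: 8.45
tcp_pos: [0.5137, -0.249, 0.14]
tool_rot: [0.995, 0.1, 0.0, 0.0]
force: [-0.1, 0.1, -1.1]
finger_gap: 0.402
gripper_force: 7.7
```

View pics/w5b.png

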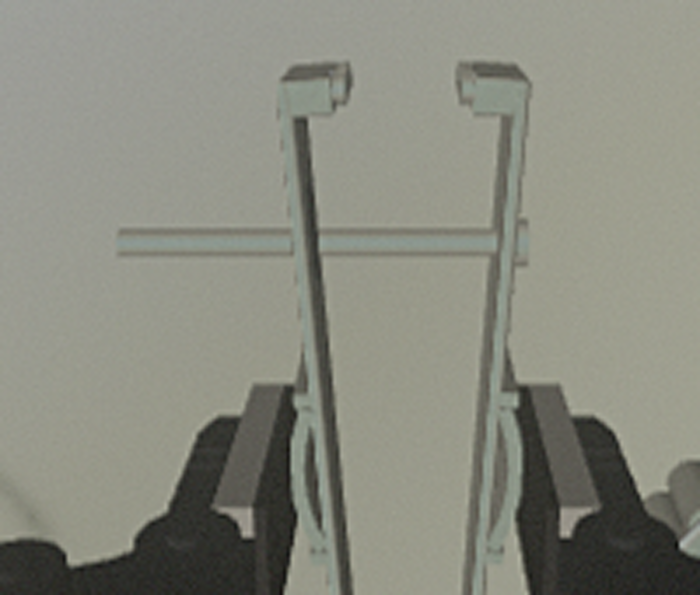

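View pics/s5.png

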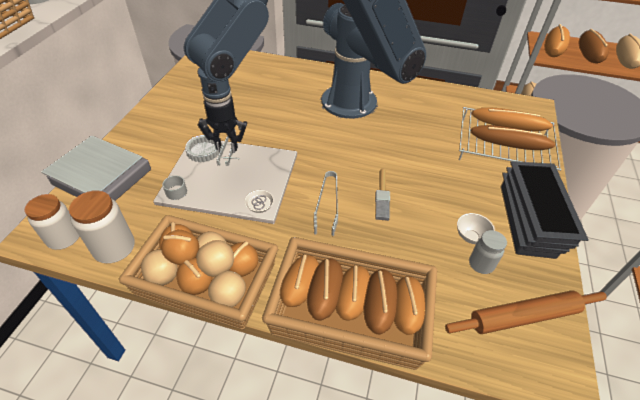

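The groove is just hidden behind the +y arm, and the pin tip is at (118,243). Jaw teeth points are at (350,85) and (460,85). The scene view shows the bystanders undisturbed and the crimper over the slab. Measuring with depth:

```bash
python3 - <<'E'
from h import *
s=sense(); R=Ro.from_quat(s['tool_rot']).as_matrix(); T=lambda X: R.T@(X-s['tcp_pos'])
a=np.load('pics/w5.npz')
q=lambda u,v,z=None: pt('w5',210+u/3.5,130+v/3.5,z)
for n,u,v in [('pintip',121,243),('pin',270,243),('pinmid',420,243),('armL top',300,243),('armR top',511,243),('toothL',346,92),('toothR',463,92),('jawLtop',300,75),('jawRtop',510,75),('jawfrontL',310,100),('jawfrontR',497,100)]:
    print(n,T(q(u,v)))
z=T(q(270,243))[2]; zw=q(270,243)[2]-.002
print('pin axis z',zw,'pin left',T(q(118,243,zw)),'head right',T(q(528,243,zw)))
for zz in (zw,): print('teeth gap', np.linalg.norm(q(351,85,zz)-q(457,85,zz)))
for zz in (zw+.008,): print('teeth gap top', np.linalg.norm(q(351,66,zz)-q(457,66,zz)))
E
```

```text
pintip [ 0.03465483 -0.04189876  0.01448561]
pin [ 0.03467461 -0.02044763  0.01450134]
pinmid [0.03443783 0.00116213 0.01529037]
armL top [ 0.03638171 -0.01555428  0.00937655]
armR top [0.03663379 0.01359709 0.00871961]
toothL [ 0.05629122 -0.00919964  0.01576198]
toothR [0.05758132 0.00655595 0.00829441]
jawLtop [ 0.05920542 -0.01509559  0.01203006]
jawRtop [0.05930691 0.0129756  0.01156809]
jawfrontL [ 0.05626175 -0.01362385  0.00966212]
jawfrontR [0.05652183 0.01104132 0.00835846]
pin axis z 0.12341955228184953 pin left [ 0.03398529 -0.04294674  0.01649864] head right [0.0340528  0.01696054 0.01650559]
teeth gap 0.014719298430120592
teeth gap top 0.013777942221216975
```

```bash
python3 -m pendant '[[0, 0, 0, 0, 0.397], [0, 0, 0, 0, 0.392], [0, 0, 0, 0, 0.392], [0, 0, 0, 0, 0.392], [0, 0, 0, 0, 0.392], [0, 0, 0, 0, 0.392], [0, 0, 0, 0, 0.392]]'; python3 - <<'E'
from h import *
snap('wrist','w6'); im=cv2.imread('pics/w6.png'); cv2.imwrite('pics/w6b.png',cv2.resize(im[135:225,235:370],None,fx=5.9,fy=5.9,interpolation=cv2.INTER_CUBIC))
E
```

```text
t: 9.25
tcp_pos: [0.5136, -0.2493, 0.1398]
tool_rot: [0.995, 0.1, -0.0, -0.0]
force: [0.3, 0.2, -0.8]
finger_gap: 0.397
gripper_force: 7.9
```

View pics/w6b.png

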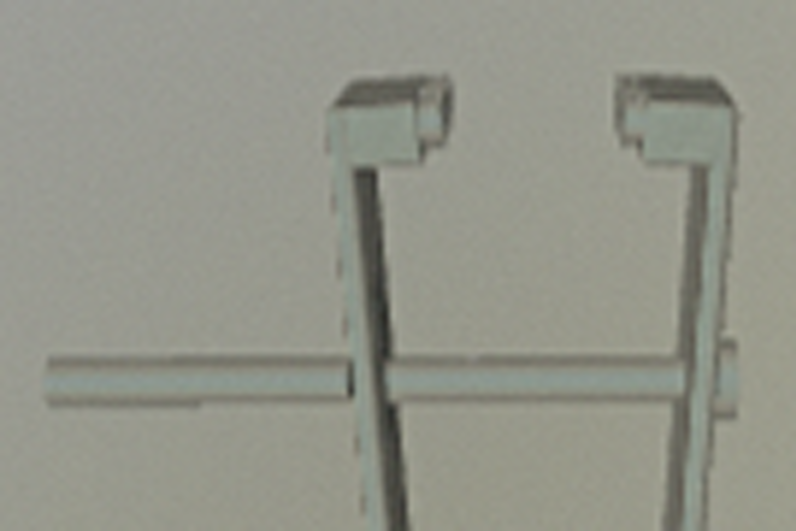

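The groove's dark edge is just showing outside the +y arm at (350,380). After parallax that is about 1.15 of its 1.5 mm half-width, which gives a gap of about 14.4 mm. The 0.397 opening (33.75 mm over the plates) gives about 14 mm. I'll check that it's steady and hand in.

```bash
python3 -m pendant '[[0, 0, 0, 0, 0.393], [0, 0, 0, 0, 0.393], [0, 0, 0, 0, 0.393], [0, 0, 0, 0, 0.393], [0, 0, 0, 0, 0.393], [0, 0, 0, 0, 0.393], [0, 0, 0, 0, 0.393], [0, 0, 0, 0, 0.393]]' && python3 -c "
from station import job
print(job.sign_off())"
```

```text
t: 10.1
tcp_pos: [0.5135, -0.2493, 0.1398]
tool_rot: [0.995, 0.1, -0.0, -0.0]
force: [-0.7, -0.3, -0.1]
finger_gap: 0.398
gripper_force: 7.9
the job is handed in; nothing more can be done
None
```

I handed the job in at 10.1 s: the crimper is held level over the middle of the slab, about 10 cm up, squeezed to the groove mark with the jaws steady at about 14 mm (my measurement; no verdict came back), and nothing else on the bench looked moved in the last scene picture.

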